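# Lock the petty-cash drawer and tug it to prove it holds

### The arm

A 6-joint arm with a two-finger parallel gripper is mounted at the origin on the work surface. World frame = base frame: x ahead of the robot, y to its left, z up, the work surface at z = 0. Lengths are in mm, angles in degrees, forces in N, time in s.
With the tool pointing down it reaches from about 350 to 850 mm from the base axis. Payload 8.1 kg.
Tool frame: the origin (TCP) lies midway between the tips of the shut fingers; the grasp point (between the pads) lies 19 mm behind it; z points along the fingers, y is the direction in which the jaws open and shut (so a half turn about z gives the same grasp; the last joint's range is limited). The gripper opens to 85 mm and grips with 20 to 120 N. Pads are 22 mm wide; open, the fingers measure 114 mm over their backs; the gripper's body (76 mm by 85 mm) begins 54 mm behind the grasp point. The pads swing forward as they close: fully open they stand 13 mm farther back than shut.
Start: joints at [61.284, 7.471, 85.268, -0, 87.261, -4.893], TCP at [242.333, 548.89, 231.292] pointing down, gripper open.
Joint ranges: [-169.43, 169.43], [-51.17, 129.36], [1.28, 143.12], [-76.62, 256.62], [0, 156.53], [-152.29, 152.29]. Speed limits (degrees/s): [136.94, 136.94, 159.86, 180, 180, 180].

### API

Orientations are given as [roll, pitch, yaw] about the fixed x, y, z axes, in that order (R = Rz(yaw) Ry(pitch) Rx(roll)).
In Python, from bench import r gives the robot as it stands.
- The arm moves only by the tool carry_out, never from a script. Its argument "increments" is a list of rows, each a list of 3 entries, a list of its own where there are three numbers: the shift along the tool's x, y, z in m, then the turn, a rotation vector about the tool's x, y, z in rad, then the closure, from 0 (fully open) to 1 (shut). A call has 1 to 12 rows; each row shifts and turns the pose as measured when the row begins, along the tool's axes as they then stand; what a row does not reach is not made up. A row lasts 1/10 s, in which the tool goes at most 50 mm and 8.59 degrees, less where a joint would pass 70% of its speed; a pose out of reach is approached as far as the arm can. A call with a gripper value outside its range is refused whole. The fingers move at their own pace and stop on an object; "newtons" is the grip in N (left out, the last holds). Time passes only in rows, so rows that do not move let the fingers close. It gives the time, the measured TCP pose, the force and the opening at its end, in the units of the state.
- r.sense(): the state, without advancing time (a new reading comes with each control period).
- r.snapshot(name): name is "scene" or "top" or "wrist"; returns a dict with "image" (400x640x3 uint8, blue, green, red), "vertical_fov" (degrees; the focal length in pixels is half the picture's height over the tangent of half this angle, whatever the lens; pixels are square), "cx", "cy" (the principal point, pixels), "k1" (the pictures are not rectified: a ray, as slopes to the right and down, at radius r is drawn at 1 + k1 r^2 times it, then the intrinsics apply), "rvec" (rotation vector, rad) and "tvec" (3), from world to camera coordinates, as OpenCV has them. Camera axes: x right, y down, z forward; pixel columns grow to the right and rows downward; lengths in mm; the calibration is good to about 2 mm. A picture is of the moment at which its call begins. There is no depth.
- r.hand_in(): hands the job in, once; it reports no verdict.
The state is a dict: "time": time; "joint_pos": joint angles; "qd": joint speeds; "joint_efforts": joint torques, N m; "tool_pos": TCP position; "tcp_rot": TCP orientation; "ft_force": force on the tool from outside, world axes, zero at the start; "wrist_torque": the same for the moment, N m; "finger_gap": finger opening in mm.
Only numpy, scipy, OpenCV 4.12 (cv2) and the standard library are available. Lean on these libraries where they do the work, as an engineer would, in place of code of your own. Each camera call takes 0.05 s, during which the arm holds its last target.

### The job

The petty-cash drawer (blue front) has been left open: push it fully shut, then turn its lock knob on top all the way to the green mark. Then prove that the lock holds: pull straight out on the drawer's handle with a steady 12 N or so for two seconds (never hard enough to strain the lock), ease off and let go, leaving the drawer shut and locked. Leave the white-fronted drawer beside it locked and everything else on the desk where it is.

Things in the scene. Friction and masses are not known exactly. Their poses are not given: they have to be found in the camera images.
- cash: Petty-cash drawer unit: fixed grey steel box 220 deep (x) x 150 wide (y) x 110 high, with one blue-fronted drawer. Origin at the centre of its underside on the desk; its own -x is the way the drawer pulls out. Its place and heading change from start to start, and it may stand left or right of the other unit. A lock knob stands on its top, 75 behind the front edge; a yellow block of notes 60 x 75 x 25 lies loose on the rear of its top.
- cash_drawer (a joint): How far the blue drawer is pulled out (m): 0 shut, 0.12 its stop. Slides with about 1 N of friction. With the knob locked it has about 3 mm of free play, then a sprung catch holds it, giving about 0.7 mm for each newton of pull; let go, it springs back to within the free play. Starts 0.05 to 0.08 open.
- cash_handle (a point): Centre of the blue drawer's handle, a black bar 14 mm thick and 98 mm long across the drawer (its own y), 94 mm above the desk, 48 mm in front of the drawer's blue front face, carried by two 10 mm posts 84 mm apart. Clear room between the posts for a finger behind the bar. The point's own -x is the pull direction.
- cash_knob (a joint): Turn of the blue drawer's lock knob (rad), clockwise seen from above: 0 is unlocked (bar's white line towards the red mark), 1.30 is locked (towards the green mark), its stop is at 1.36. Stiff enough (0.12 N m) to stay where it is left. Can be locked only with the drawer shut to about 3 mm. Starts 0 to 0.2.
- cash_grip (a point): Centre of that knob's grip on its turning axis, 140 mm above the desk. The grip is an upright black bar 60 long (the point's own x) x 16 wide (its own y) x 34 high, its top 156 mm above the desk.
- forms: The other drawer unit, the same in size and make but white-fronted, shut and locked. Leave it alone.
- forms_drawer (a joint): How far the white-fronted drawer is out (m); 0 shut. Stays shut.
- forms_knob (a joint): Its lock knob (rad), as for the other; stays at about 1.30, locked.
- notes: Yellow block of notes lying on the rear of the blue unit's top, 60 x 75 x 25; origin at the centre of its underside.
- calculator: Grey calculator lying flat on the desk in front and to the right of the drawer units, 150 x 85 x 18; origin at the centre of its underside.
- mug: White mug, 80 wide, 95 high; origin at the centre of its underside.
- stapler: Red and black stapler, 150 x 38 x 51; origin at the centre of its underside.
- pen_cup: Black pen cup with three pens, 76 wide, 150 high; origin at the centre of its underside.
- tape_dispenser: Black tape dispenser, 150 x 55 x 90; origin at the centre of its underside.
- punch: Black and grey hole punch, 100 x 110 x 55; origin at the centre of its underside.

How it is judged (in metres and radians):
On the way, in this order (a step that is already met when the one before it is completed fails the run):
1. the blue drawer is pushed fully shut (value of joint cash_drawer below 0.004 m and value of joint cash_knob below 0.6 rad), for 0.2 s.
2. its knob is turned to locked with the drawer shut (value of joint cash_drawer below 0.006 m and value of joint cash_knob above 1.15 rad), for 0.2 s.
3. the locked drawer is pulled so that the lock carries 7 to 18 N, steadily for a second (contact force between cash_drawer and cash_knob between 7 and 18 N and value of joint cash_knob above 1.15 rad), for 1 s.
At the end, for the whole second after the job is handed in: The blue drawer is shut (no more than 7 mm out, within the lock's play), at rest, let go, its knob locked (1.15 rad or more); the white-fronted drawer is still shut and locked (within 7 mm; 1.1 rad or more) (value of joint each of cash_drawer, forms_drawer below 0.007 m and value of joint cash_knob above 1.15 rad and velocity of joint cash_drawer between -0.01 and 0.01 m/s and value of joint forms_knob above 1.1 rad); the robot touches nothing.
It fails at once if the lock is strained with more than 25 N (contact force between cash_drawer and cash_knob above 25 N).
It fails at once if the white-fronted drawer is unlocked or pulled out (value of joint forms_knob below 1 rad or value of joint forms_drawer above 0.012 m).
It fails at once if something else on the desk is moved by more than 3 cm (distance of any of notes, calculator, mug, stapler, pen_cup, tape_dispenser, punch from where it was at the start of the episode above 0.03 m).
It also fails if it takes over 64 s, if anything falls off the work surface, if the arm or the gripper's body presses on something with over 40 N, if the wrist force passes 120 N, or if a joint passes its speed limit or range.

## Working session

There is one attempt and no reset: what is moved stays moved. The work goes in short steps, Python scripts to look and compute and a tool call to move; the robot and the scene stay as the last step left them, time stands still between calls to the robot, and variables do not carry over. Pictures are saved under pics/ and viewed, and the job is handed in when it is done.

Besides the shell and the picture viewer there is one more tool, called after "Emit:" as name(argument=value, ...) on one line, values as JSON. carry_out: Moves the arm, as the interface text tells. Its arguments: {"type":"object","properties":{"increments":{"type":"array"},"newtons":{"type":"number"}},"required":["increments"]}

```bash
mkdir -p pics; ls; python3 - <<'E'
from bench import r
import cv2
print(r.sense())
for n in("scene","top"):
    s=r.snapshot(n); cv2.imwrite(f"pics/{n}0.png",s["image"]); print({k:v for k,v in s.items() if k!="image"})
E
```

```text
pics
{'time': 0.0, 'joint_pos': array([ 6.12843817e+01,  7.51405226e+00,  8.53300719e+01, -1.51720191e-03,
        8.72622958e+01, -4.89149237e+00]), 'qd': array([ 0.06456337, -0.00659041,  0.03029039, -0.10207673,  0.01466893,
       -0.07647753]), 'joint_efforts': array([ 4.40968925e-04, -5.69399321e+01, -5.00552416e+01, -1.38982459e-04,
        1.51069608e-02,  9.25361223e-05]), 'tool_pos': array([242.06213687, 548.39344572, 230.24785225]), 'tcp_rot': array([-1.79893838e+02, -7.56450640e-03,  1.56175941e+02]), 'ft_force': array([0.11649055, 0.09443379, 0.37400543]), 'wrist_torque': array([-0.03799932, -0.07148856,  0.03620708]), 'finger_gap': 85.7762718517023}
{'vertical_fov': 55.34287169283559, 'cx': 319.3777759618628, 'cy': 200.55723321145334, 'k1': 0.00011197722854408714, 'rvec': array([ 2.01806622,  1.41349348, -0.56411378]), 'tvec': array([-177.31737369, -305.01046219, 1895.87456365])}
{'vertical_fov': 54.765320583595475, 'cx': 322.3183003939373, 'cy': 199.0715786305907, 'k1': -0.016848154584701375, 'rvec': array([ 2.12106428, -2.1647768 ,  0.19662141]), 'tvec': array([ -17.80907274,  565.94668609, 1309.98212037])}
```

View pics/scene0.png

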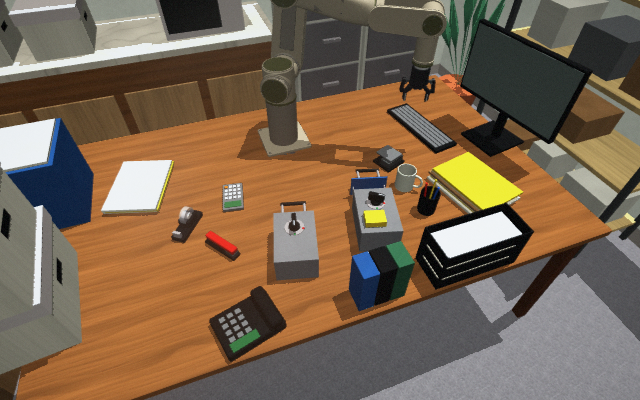

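View pics/top0.png

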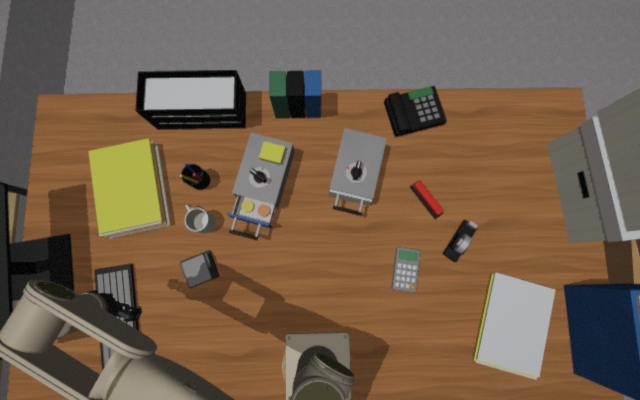

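```bash
cat > h.py <<'E'
import numpy as np, cv2
from bench import r
def cam(n):
    s=r.snapshot(n); h=s["image"].shape[0]; f=h/2/np.tan(np.radians(s["vertical_fov"]/2))
    s["f"]=f; s["R"]=cv2.Rodrigues(np.array(s["rvec"],float))[0]; s["t"]=np.array(s["tvec"],float); return s
def ray(s,u,v):
    d=np.array([(u-s["cx"])/s["f"],(v-s["cy"])/s["f"]]); x=d.copy()
    for _ in range(20): x=d/(1+s["k1"]*(x@x))
    return -s["R"].T@s["t"], s["R"].T@np.array([x[0],x[1],1])
def onz(s,u,v,z):
    o,d=ray(s,u,v); return o+d*(z-o[2])/d[2]
def proj(s,P):
    p=s["R"]@np.array(P,float)+s["t"]; x=p[:2]/p[2]; x=x*(1+s["k1"]*(x@x)); return x*s["f"]+[s["cx"],s["cy"]]
def crop(s,u0,v0,u1,v1,k,name):
    cv2.imwrite(name,cv2.resize(s["image"][v0:v1,u0:u1],None,fx=k,fy=k,interpolation=cv2.INTER_CUBIC))
E
python3 - <<'E'
from h import *
s=cam("top"); crop(s,170,120,310,280,4.9 and 3.7,"pics/topc.png"); crop(s,220,125,310,245,5,"pics/topd.png")
s=cam("scene"); crop(s,330,130,460,260,4.5,"pics/scc.png")
E
```

```text
(no output)
```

View pics/topd.png

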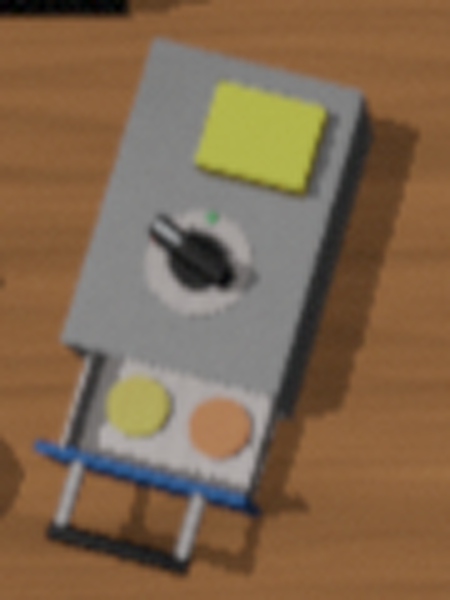

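View pics/scc.png

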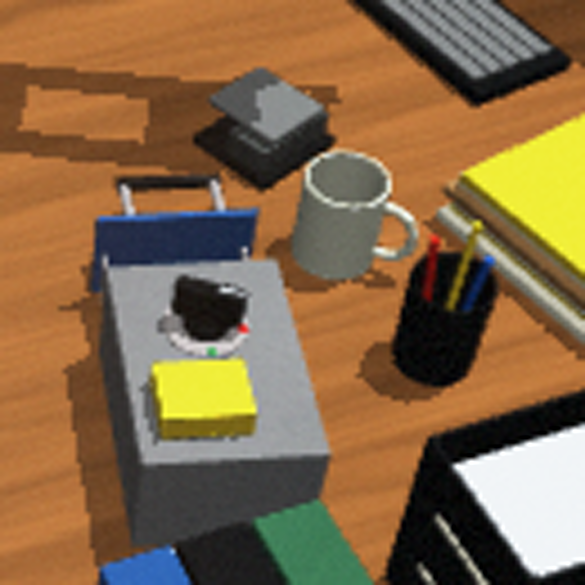

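```bash
python3 - <<'E'
from h import *
np.set_printoptions(precision=1,suppress=True)
s=cam("top")
g=lambda x,y,z:onz(s,220+(x+.5)/5-.5,125+(y+.5)/5-.5,z)
fl,bl,br,fr=[g(*p,110) for p in((65,343),(155,38),(362,95),(272,398))]
print("corners",fl,bl,br,fr,[np.linalg.norm(a-b) for a,b in((fl,bl),(bl,br),(br,fr),(fr,fl))])
ax=(bl-fl+br-fr); h=np.degrees(np.arctan2(ax[1],ax[0])); c=(fl+bl+br+fr)/4
print("centre",c,"heading",h)
e=np.array([np.cos(np.radians(h)),np.sin(np.radians(h)),0]); n=np.array([-e[1],e[0],0])
h1,h2=g(50,533,94),g(187,567,94); hc=(h1+h2)/2
print("handle",h1,h2,hc,"len",np.linalg.norm(h1-h2),"perp head",np.degrees(np.arctan2(*(h1-h2)[1::-1]))-90)
print("handle local",(hc-c)@e,(hc-c)@n," open=",-(hc-c)@e-110-48)
k1,k2=g(162,225,156),g(226,283,156)
print("knob grip",k1,k2,(k1+k2)/2,"len",np.linalg.norm(k1-k2),"dir",np.degrees(np.arctan2(*(k1-k2)[1::-1])))
print("knob expected",c-e*35, "green",g(213,216,112), "disc",g(197,262,112))
for nm,u,v,z in(("mug",197,212,95),("mug base",197,219,0),("pen",188,172,110),("punch",200,268,40)):
    print(nm,onz(s,u,v,z))
w=cam("scene")
print("scene check: c/fl/handle", [proj(w,p) for p in(fl,bl,br,fr,h1,h2,k1,k2)])
E
```

```text
corners [580.6 271.9 110. ] [793.  213.7 110. ] [749.8  71.6 110. ] [540.7 133.4 110. ] [np.float64(220.23243396643466), np.float64(148.49923399193167), np.float64(218.01337233123058), np.float64(144.05785767072078)]
centre [666.  172.7 110. ] heading -15.887183363717265
handle [454.9 283.2  94. ] [430.4 191.8  94. ] [442.7 237.5  94. ] len 94.60333803760676 perp head -14.982012536040287
handle local -232.5893204422145 1.2286287298565033  open= 74.5893204422145
knob grip [649.2 200.1 156. ] [609.7 158.3 156. ] [629.4 179.2 156. ] len 57.49991371062498 dir 46.66100932878035
knob expected [632.4 182.2 110. ] green [665.8 173.  112. ] disc [634.1 183.6 112. ]
mug [521.5 393.4  95. ]
mug base [509.3 421.8   0. ]
pen [656.3 423.5 110. ]
punch [335.6 394.2  40. ]
scene check: c/fl/handle [array([389.4, 187.4]), array([402.2, 230.9]), array([360.6, 232.7]), array([353.1, 189.2]), array([377.5, 169.7]), array([355.2, 171. ]), array([382.1, 195.5]), array([367.3, 191.1])]
```

Emit:
carry_out(increments=[[[0, 0, 0], [0, 0, 0], 1], [[0, 0, 0], [0, 0, 0], 1], [[0, 0, 0], [0, 0, -0.1484], 1], [[-0.03, -0.015, 0], [0, 0, 0], 1], [[-0.03, -0.015, 0], [0, 0, 0], 1], [[-0.03, -0.015, 0], [0, 0, 0], 1], [[-0.03, -0.015, 0], [0, 0, 0], 1], [[-0.03, -0.015, 0], [0, 0, 0], 1]])

```text
time: 1.1
tool_pos: [367.9, 436.9, 230.6]
tcp_rot: [180.0, -0.1, 165.5]
ft_force: [0.1, 0.6, -1.1]
finger_gap: -0.3
```

```bash
cat >> h.py <<'E'
from scipy.spatial.transform import Rotation as Ro
H=-15.5; e=np.array([np.cos(np.radians(H)),np.sin(np.radians(H)),0]); n=np.array([-e[1],e[0],0])
C=np.array([666,172.7,0])
def L(p): p=np.array(p)-C; return np.array([p@e,p@n,p[2]])
def W(l): return C+e*l[0]+n*l[1]+np.array([0,0,l[2]])
def rel(target,yaw):
    s=r.sense(); M=Ro.from_euler("xyz",s["tcp_rot"],degrees=True)
    T=Ro.from_euler("xyz",[180,0,yaw],degrees=True)
    print("t",round(s["time"],2),"tcp",s["tool_pos"],"rot",s["tcp_rot"],"local",L(s["tool_pos"]),"F",s["ft_force"],"gap",s["finger_gap"])
    print("shift mm",M.inv().apply(np.array(target)-s["tool_pos"]),"turn",(M.inv()*T).as_rotvec())
np.set_printoptions(precision=4,suppress=True)
E
python3 - <<'E'
from h import *
rel(W([-232.6-33,0,230]),164.5)
s=cam("top")
g=lambda x,y,z:onz(s,220+(x+.5)/5-.5,125+(y+.5)/5-.5,z)
for p in((195,165),(305,190),(325,105),(218,85)): print("notes",L(g(*p,135)))
E
```

```text
t 1.1 tcp [367.9038 436.9006 230.5673] rot [179.9872  -0.0755 165.476 ] local [-357.8591  174.929   230.5673] F [ 0.1128  0.6198 -1.0502] gap -0.30024222280813434
shift mm [ -89.2666 -176.4753    0.41  ] turn [ 0.0002 -0.0013  0.017 ]
notes [ 25.6165  16.6973 135.    ]
notes [ 27.3557 -58.8489 135.    ]
notes [ 87.4603 -56.314  135.    ]
notes [ 82.9386  16.9287 135.    ]
```

Emit:
carry_out(increments=[[[-0.015, -0.03, 0], [0, 0, 0.017], 1], [[-0.015, -0.03, 0], [0, 0, 0], 1], [[-0.015, -0.03, 0], [0, 0, 0], 1], [[-0.015, -0.03, 0], [0, 0, 0], 1], [[-0.015, -0.028, 0], [0, 0, 0], 1], [[-0.012, -0.026, 0], [0, 0, 0], 1], [[0, 0, 0], [0, 0, 0], 1], [[0, 0, 0], [0, 0, 0], 1]])

```text
time: 1.95
tool_pos: [411.2, 234.7, 231.2]
tcp_rot: [180.0, 0.2, 164.1]
ft_force: [-0.6, -0.4, -0.5]
finger_gap: 0.3
```

```bash
python3 - <<'E'
from h import *
rel(W([-232.6-33,0,82]),164.5)
s=cam("top"); crop(s,170,120,310,280,3.7,"pics/t1.png")
s=cam("wrist"); cv2.imwrite("pics/w1.png",s["image"])
E
```

```text
t 1.95 tcp [411.2337 234.7164 231.2275] rot [179.9916   0.1978 164.0509] local [-262.0738   -8.3224  231.2275] F [-0.5739 -0.3596 -0.4706] gap 0.3041435207436986
shift mm [  4.1066   8.2725 149.2155] turn [ 0.0001  0.0035 -0.0078]
```

View pics/w1.png

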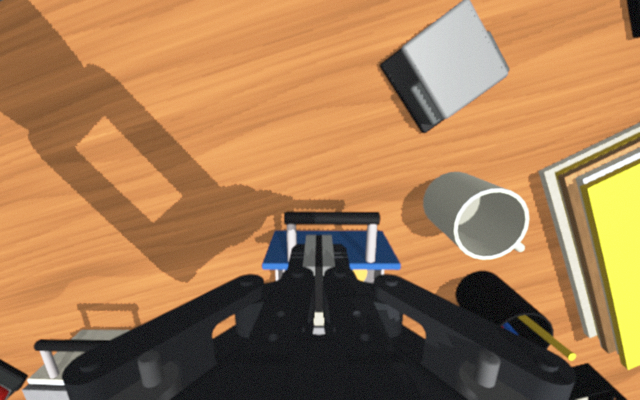

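```bash
python3 - <<'E'
from h import *
s=cam("wrist")
for u,v in((285,216),(380,217)): print(L(onz(s,u,v,98)))
print(proj(s,W([-232.6,0,94])))
E
```

```text
[-235.1433  -42.2644   98.    ]
[-233.3786   54.2954   98.    ]
[326.5302 216.7778]
```

Emit:
carry_out(increments=[[[0.004, 0.011, 0.03], [0, 0, -0.008], 1], [[0, 0, 0.03], [0, 0, 0], 1], [[0, 0, 0.03], [0, 0, 0], 1], [[0, 0, 0.03], [0, 0, 0], 1], [[0, 0, 0.028], [0, 0, 0], 1], [[0, 0, 0], [0, 0, 0], 1]])

```text
time: 2.7
tool_pos: [410.3, 254.8, 79.9]
tcp_rot: [179.8, 0.3, 165.2]
ft_force: [-1.3, -0.3, -0.5]
finger_gap: 0.1
```

```bash
python3 - <<'E'
from h import *
rel(W([-158-18,3,82]),164.5)
s=cam("top"); crop(s,170,120,310,280,3.7,"pics/t2.png")
s=cam("scene"); crop(s,330,130,460,260,4.5,"pics/s2.png")
E
```

```text
t 2.7 tcp [410.2759 254.7511  79.8981] rot [179.7891   0.3225 165.1596] local [-268.3508   10.7277   79.8981] F [-1.2861 -0.3317 -0.5362] gap 0.09734373587557917
shift mm [-92.2661  -8.7843  -1.6149] turn [0.0037 0.0056 0.0115]
```

View pics/s2.png

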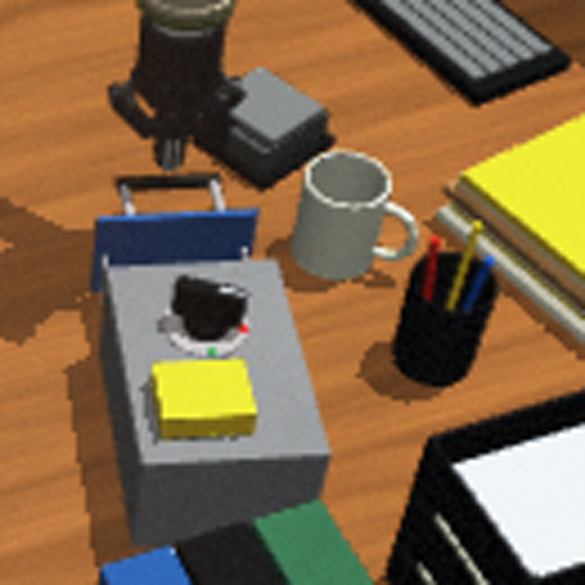

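Emit:
carry_out(increments=[[[-0.012, -0.006, 0], [0, 0, 0.01], 1], [[-0.012, 0, 0], [0, 0, 0], 1], [[-0.012, 0, 0], [0, 0, 0], 1], [[-0.012, 0, 0], [0, 0, 0], 1], [[-0.01, 0, 0], [0, 0, 0], 1], [[-0.01, 0, 0], [0, 0, 0], 1], [[-0.006, 0, 0], [0, 0, 0], 1], [[0, 0, 0], [0, 0, 0], 1]])

```text
time: 3.6
tool_pos: [493.2, 230.1, 92.3]
tcp_rot: [179.2, 0.9, 164.5]
ft_force: [-7.6, 2.6, 4.2]
finger_gap: -0.2
```

```bash
python3 - <<'E'
from h import *
rel(W([-158-18,3,82]),164.5)
E
```

```text
t 3.6 tcp [493.2179 230.1462  92.2783] rot [179.1854   0.8962 164.4836] local [-181.8499    9.1829   92.2783] F [-7.6125  2.585   4.1638] gap -0.23860151331453872
shift mm [-5.6902 -6.328  10.2796] turn [ 0.0142  0.0156 -0.0002]
```

Emit:
carry_out(increments=[[[0, 0, 0.006], [0.014, 0.016, 0], 1], [[-0.002, 0, 0.004], [0, 0, 0], 1], [[-0.002, 0, 0], [0, 0, 0], 1]])

```text
time: 3.9
tool_pos: [492.9, 231.0, 82.4]
tcp_rot: [-179.9, -0.7, 164.5]
ft_force: [-12.7, 1.7, 6.8]
finger_gap: 0.0
```

```bash
python3 - <<'E'
from h import *
rel(W([-158-18,3,82]),164.5)
s=cam("top"); crop(s,220,125,310,245,5,"pics/t3.png")
E
```

```text
t 3.9 tcp [492.9498 231.0275  82.3695] rot [-179.9472   -0.7118  164.5259] local [-182.3438    9.9605   82.3695] F [-12.7105   1.7128   6.797 ] gap 0.016586741807029712
shift mm [-6.3448 -6.9631  0.2972] turn [-0.0009 -0.0124  0.0005]
```

View pics/t3.png

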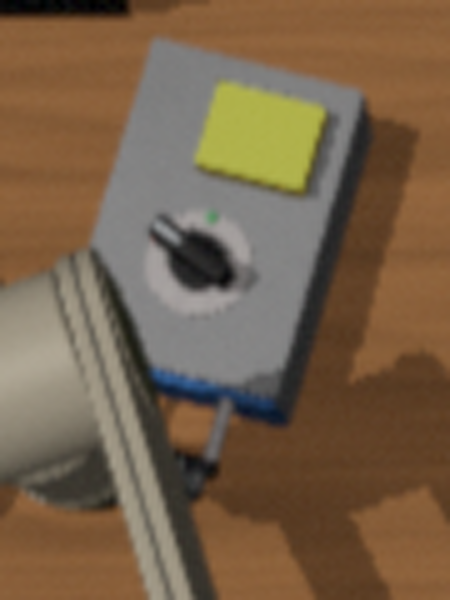

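Emit:
carry_out(increments=[[[-0.004, -0.002, 0], [0, -0.012, 0], 1], [[-0.004, 0, 0], [0, 0, 0], 1], [[-0.004, 0, 0], [0, 0, 0], 1]])

```text
time: 4.25
tool_pos: [492.9, 231.0, 81.2]
tcp_rot: [-179.9, -1.5, 164.7]
ft_force: [-21.5, 4.3, 12.7]
finger_gap: 0.5
```

```bash
python3 - <<'E'
from h import *
rel(W([-158-18,3,82]),164.5)
s=cam("top"); crop(s,220,125,310,245,5,"pics/t4.png")
for l in([-158,-49,94],[-158,49,94],[-110,-75,110],[-110,75,110]): print(l,(proj(s,W(l))-[220,125])*5+2)
s=cam("wrist"); cv2.imwrite("pics/w4.png",s["image"])
E
```

```text
t 4.25 tcp [492.9268 230.9796  81.2219] rot [-179.8925   -1.453   164.7075] local [-182.3531    9.9082   81.2219] F [-21.4592   4.3375  12.6737] gap 0.5039383002246444
shift mm [-6.3063 -6.9329 -0.9253] turn [-0.0019 -0.0254  0.0036]
[-158, -49, 94] [223.5698 461.5094]
[-158, 49, 94] [ 83.2189 425.5834]
[-110, -75, 110] [277.4437 399.0047]
[-110, 75, 110] [ 61.2362 343.938 ]
```

View pics/w4.png

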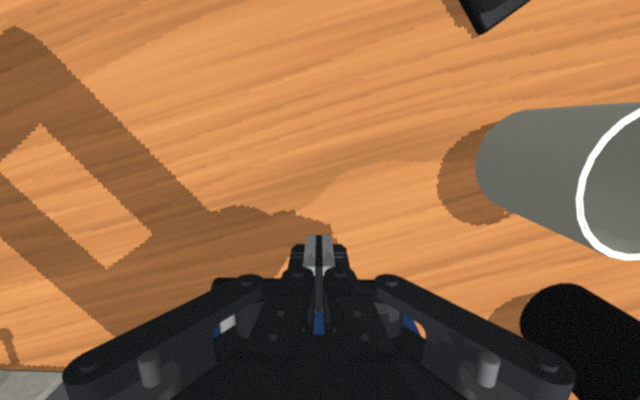

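View pics/t4.png

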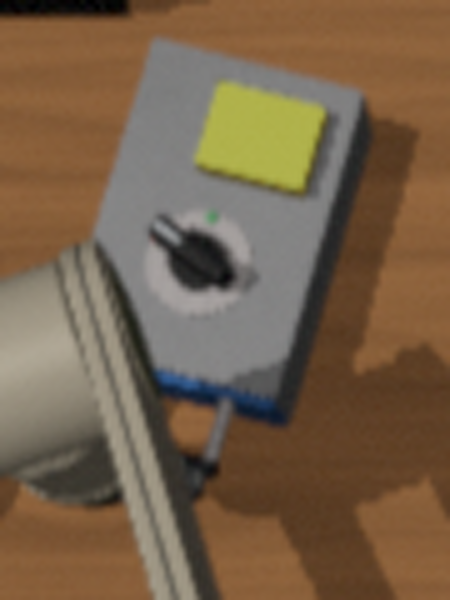

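Emit:
carry_out(increments=[[[0.015, 0, 0], [0, -0.025, 0], 1], [[0.02, 0, 0], [0, 0, 0], 1], [[0, 0, -0.04], [0, 0, 0], 0.4], [[0, 0, -0.04], [0, 0, 0], 0.4], [[0, 0, -0.04], [0, 0, 0], 0.4], [[0, 0, -0.03], [0, 0, -0.13], 0.4], [[0, 0, 0], [0, 0, -0.14], 0.4], [[0, 0, 0], [0, 0, -0.14], 0.4], [[0, 0, 0], [0, 0, -0.14], 0.4], [[0, 0, 0], [0, 0, -0.14], 0.4], [[0, 0, 0], [0, 0, -0.14], 0.4], [[0, 0, 0], [0, 0, -0.14], 0.4]])

```text
time: 5.55
tool_pos: [460.8, 241.0, 239.6]
tcp_rot: [-179.8, 0.1, -137.6]
ft_force: [0.2, -0.2, 0.1]
finger_gap: 51.3
```

```bash
python3 - <<'E'
from h import *
rel([629,179,225],226.7)
s=cam("wrist"); cv2.imwrite("pics/w5.png",s["image"])
s=cam("top"); crop(s,220,125,310,245,5,"pics/t5.png")
E
```

```text
t 5.55 tcp [460.7508 241.0496 239.5769] rot [-179.8342    0.0729 -137.597 ] local [-216.05     11.0133  239.5769] F [ 0.174  -0.21    0.0636] gap 51.25562056456328
shift mm [ -82.3772 -159.2329   15.1427] turn [-0.0029  0.0012 -0.075 ]
```

View pics/t5.png

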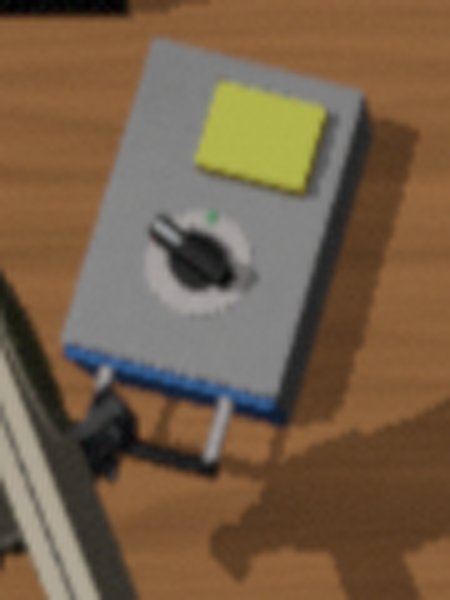

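View pics/w5.png

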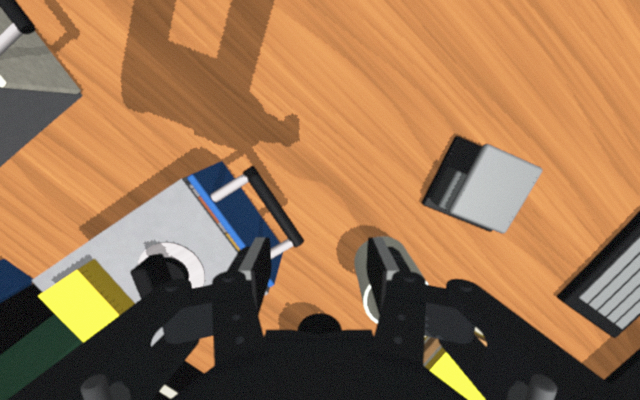

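Emit:
carry_out(increments=[[[-0.015, -0.03, 0], [0, 0, -0.075], 0.4], [[-0.016, -0.03, 0], [0, 0, 0], 0.4], [[-0.016, -0.03, 0], [0, 0, 0], 0.4], [[-0.01, -0.02, 0], [0, 0, 0], 0.4], [[-0.005, -0.01, 0], [0, 0, 0], 0.4], [[0, 0, 0], [0, 0, 0], 0.4]])

```text
time: 6.25
tool_pos: [594.9, 198.8, 239.6]
tcp_rot: [-179.8, 0.1, -135.0]
ft_force: [-0.8, -0.6, 0.1]
finger_gap: 51.4
```

```bash
python3 - <<'E'
from h import *
rel([629,179,225],226.7)
s=cam("top")
print("handle end",L(onz(s,220+212.5/5-.5,125+467.5/5-.5,94)))
s=cam("wrist"); cv2.imwrite("pics/w6.png",s["image"])
s=cam("top"); crop(s,220,125,310,245,5,"pics/t6.png")
E
```

```text
t 6.25 tcp [594.94   198.7566 239.6086] rot [-179.8022    0.1184 -134.9638] local [-75.4389   6.119  239.6086] F [-0.8266 -0.5734  0.143 ] gap 51.41669051649315
shift mm [-10.0598 -38.0097  14.7607] turn [-0.0035  0.002  -0.029 ]
handle end [-163.4989  -42.4876   94.    ]
```

View pics/w6.png

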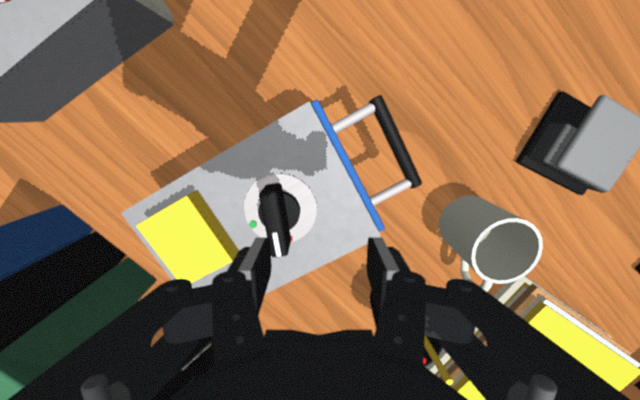

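```bash
python3 - <<'E'
from h import *
s=cam("wrist"); im=s["image"]; cv2.imwrite("pics/w7.png",cv2.resize(im[150:280,220:340],None,fx=4.5,fy=4.5,interpolation=cv2.INTER_CUBIC))
p=lambda u,v,z:onz(s,u,v,z)
a,b=p(378,98,100),p(416,184,100); print("handle",L(a),L(b))
for c in((313,101),(380,230)): print("front",L(p(*c,110)))
print("disc",p(280,208,112),L(p(280,208,112)),"green",L(p(252,224,112)))
E
```

```text
handle [-167.7339  -42.473   100.    ] [-165.0618   50.2282  100.    ]
front [-113.4288  -69.1405  110.    ]
front [-111.4727   72.6551  110.    ]
disc [632.5114 184.4753 112.    ] [-35.4175   2.3976 112.    ] green [ -1.9725   3.0608 112.    ]
```

View pics/w7.png

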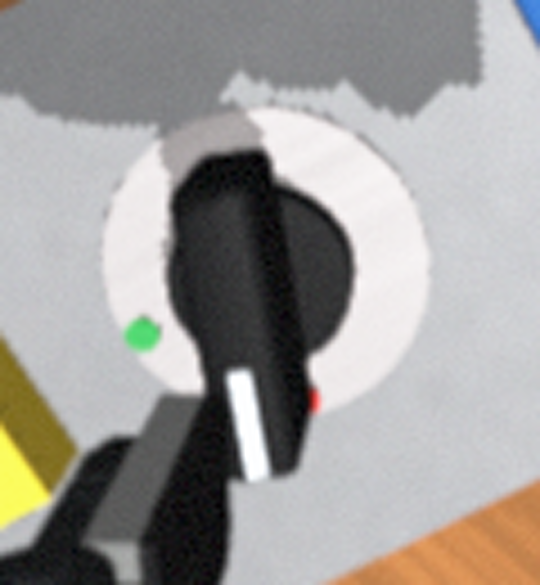

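```bash
python3 - <<'E'
from h import *
s=cam("wrist")
q=lambda x,y,z:onz(s,220+x/4.5,150+y/4.5,z)
a,b=q(222,160,156),q(258,480,156); print(a,b,(a+b)/2,np.linalg.norm(a-b),np.degrees(np.arctan2(*(b-a)[1::-1])))
l1,l2=q(237,372,156),q(258,480,156);print("line",np.degrees(np.arctan2(*(l2-l1)[1::-1])))
g=q(142,334,112);d=q(267,262,112);rd=q(314,400,112);print("green dir",np.degrees(np.arctan2(*(g-d)[1::-1])),"red",np.degrees(np.arctan2(*(rd-d)[1::-1])),d)
rel([631,182,190],226)
E
```

```text
[610.2997 159.9532 156.    ] [652.2937 207.964  156.    ] [631.2967 183.9586 156.    ] 63.78501316492484 48.82450465785226
line 52.99271167438807
green dir -14.118108911218712 red 61.275925654874044 [633.1161 184.4333 112.    ]
t 6.5 tcp [593.0504 200.1078 240.2503] rot [-179.8174    0.141  -134.6487] local [-77.6208   6.9161 240.2503] F [-0.8538 -0.0701 -0.1587] gap 51.1277129417833
shift mm [-13.6632 -39.5634  50.4104] turn [-0.0032  0.0024 -0.0113]
```

Emit:
carry_out(increments=[[[-0.008, -0.02, 0.01], [0, 0, -0.045], 0.4], [[-0.007, -0.019, 0.02], [0, 0, 0], 0.4], [[0, 0, 0.01], [0, 0, 0], 0.4], [[0, 0, 0], [0, 0, 0], 0.4], [[0, 0, 0], [0, 0, 0], 0.4]])

```text
time: 7.0
tool_pos: [630.4, 187.0, 202.3]
tcp_rot: [-179.7, 0.3, -131.9]
ft_force: [-0.1, 0.5, -0.3]
finger_gap: 51.3
```

```bash
python3 - <<'E'
from h import *
rel([632,184,124],228)
s=cam("wrist"); cv2.imwrite("pics/w8.png",s["image"])
E
```

```text
t 7.0 tcp [630.3507 186.9731 202.3494] rot [-179.7427    0.304  -131.8934] local [-38.1671   4.2271 202.3494] F [-0.0676  0.5366 -0.2632] gap 51.27609414225771
shift mm [ 1.5274 -2.8612 78.356 ] turn [-0.0045  0.0053  0.0018]
```

View pics/w8.png

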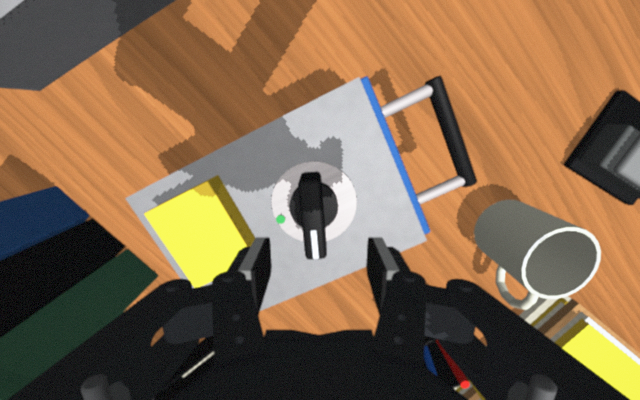

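Emit:
carry_out(increments=[[[0.001, -0.003, 0.02], [0, 0, 0.03], 0.4], [[0, 0, 0.02], [0, 0, 0], 0.4], [[0, 0, 0.02], [0, 0, 0], 0.4], [[0, 0, 0.018], [0, 0, 0], 0.4], [[0, 0, 0], [0, 0, 0], 0.4]])

```text
time: 7.55
tool_pos: [633.4, 187.7, 130.0]
tcp_rot: [-179.5, 0.8, -133.5]
ft_force: [-0.6, -0.6, -0.5]
finger_gap: 51.7
```

```bash
python3 - <<'E'
from h import *
rel([632,184,124],228)
s=cam("wrist"); cv2.imwrite("pics/w9.png",s["image"])
E
```

```text
t 7.55 tcp [633.3677 187.6797 130.0485] rot [-179.4545    0.8162 -133.5423] local [-35.4486   5.7143 130.0485] F [-0.5885 -0.5781 -0.4577] gap 51.741001221519284
shift mm [ 3.6953 -1.4863  6.0109] turn [-0.0097  0.0141 -0.027 ]
```

View pics/w9.png

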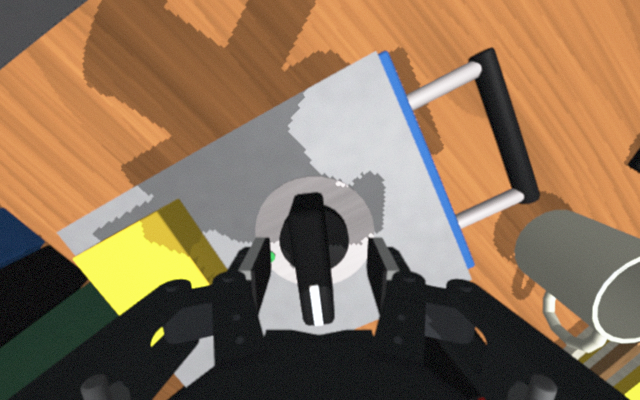

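Emit:
carry_out(increments=[[[0.003, -0.002, 0.006], [0, 0.014, -0.06], 0.4], [[0, 0, 0], [0, 0, 0], 0.4], [[0, 0, 0], [0, 0, 0], 1], [[0, 0, 0], [0, 0, 0], 1], [[0, 0, 0], [0, 0, 0], 1], [[0, 0, 0], [0, 0, 0], 1]], newtons=35)

```text
time: 8.2
tool_pos: [636.2, 186.6, 134.1]
tcp_rot: [-179.1, 0.5, -130.2]
ft_force: [1.3, -0.9, -5.0]
finger_gap: 15.1
```

```bash
python3 - <<'E'
from h import *
rel([632,184,124],164.5)
s=cam("wrist"); cv2.imwrite("pics/w10.png",s["image"])
E
```

```text
t 8.2 tcp [636.1561 186.598  134.1057] rot [-179.0761    0.5482 -130.1909] local [-32.4726   5.4171 134.1057] F [ 1.296  -0.8968 -5.0272] gap 15.139017830454211
shift mm [ 4.7632  1.6602 10.0351] turn [-0.0089  0.0177  1.1397]
```

View pics/w10.png

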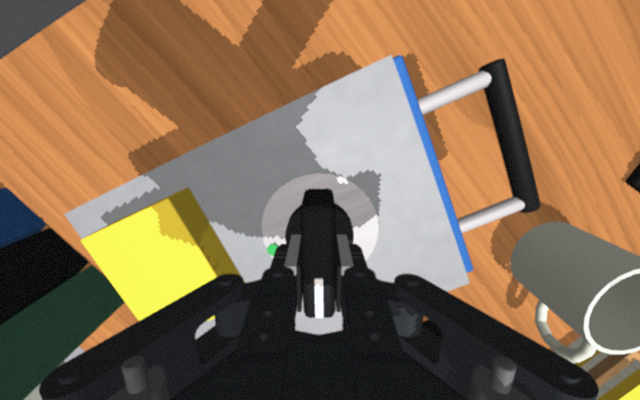

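Emit:
carry_out(increments=[[[0, 0, 0], [0, 0, 0], 0.6], [[0, 0, 0], [0, 0, 0], 0.6], [[0.004, 0, 0.005], [-0.009, 0.018, 0], 0.6], [[0, 0, 0.005], [0, 0, 0], 0.6], [[0, 0, 0], [0, 0, 0], 0.6]])

```text
time: 8.75
tool_pos: [634.3, 182.8, 124.1]
tcp_rot: [-179.6, -0.5, -130.3]
ft_force: [-0.1, -0.5, 0.2]
finger_gap: 34.3
```

```bash
python3 - <<'E'
from h import *
rel([632,184,124],228)
E
```

```text
t 8.75 tcp [634.2614 182.8283 124.0887] rot [-179.5564   -0.5179 -130.2554] local [-33.291    1.2781 124.0887] F [-0.0608 -0.5391  0.2181] gap 34.31095660994974
shift mm [0.5662 2.4836 0.0746] turn [-0.0079 -0.0089  0.0305]
```

Emit:
carry_out(increments=[[[0, 0, 0], [0, 0, 0], 1], [[0, 0, 0], [0, 0, 0], 1], [[0, 0, 0], [0, 0, 0], 1], [[0, 0, 0], [0, 0, 0], 1]])

```text
time: 9.15
tool_pos: [633.5, 183.3, 123.8]
tcp_rot: [-179.7, -0.6, -130.2]
ft_force: [-0.1, 0.5, 0.3]
finger_gap: 15.1
```

```bash
python3 - <<'E'
from h import *
rel([632,184,124],164.5)
E
```

```text
t 9.15 tcp [633.452  183.345  123.8422] rot [-179.6584   -0.5662 -130.2317] local [-34.209    1.5598 123.8422] F [-0.097   0.4996  0.264 ] gap 15.100924237090197
shift mm [ 0.4393  1.5306 -0.1626] turn [-0.0109 -0.0054  1.1392]
```

Emit:
carry_out(increments=[[[0, 0, 0], [0, 0, 0.12], 1], [[0, 0, 0], [0, 0, 0.12], 1], [[0, 0, 0], [0, 0, 0.12], 1], [[0, 0, 0], [0, 0, 0.12], 1], [[0, 0, 0], [0, 0, 0.12], 1]])

```text
time: 9.65
tool_pos: [632.8, 184.2, 123.9]
tcp_rot: [-179.5, -0.3, -165.7]
ft_force: [-0.8, 1.1, 0.2]
finger_gap: 15.3
```

```bash
python3 - <<'E'
from h import *
rel([633.4,183.3,124],164.5)
print(r.sense()["wrist_torque"])
E
```

```text
t 9.65 tcp [632.8413 184.2214 123.8637] rot [-179.4753   -0.2944 -165.7281] local [-35.0317   2.2411 123.8637] F [-0.8151  1.1008  0.2436] gap 15.263068026887854
shift mm [-0.3136 -1.0319 -0.1284] turn [-0.0103 -0.0026  0.5196]
[0.2807 0.3368 0.1149]
```

Emit:
carry_out(increments=[[[0, 0, 0], [0, 0, 0.12], 1], [[0, 0, 0], [0, 0, 0.12], 1], [[0, 0, 0], [0, 0, 0.12], 1], [[0, 0, 0], [0, 0, 0.11], 1], [[0, 0, 0], [0, 0, 0.05], 1], [[0, 0, 0], [0, 0, 0.02], 1]])

```text
time: 10.25
tool_pos: [632.8, 185.2, 123.9]
tcp_rot: [-179.5, 0.0, 161.8]
ft_force: [-0.2, 0.2, 0.3]
finger_gap: 15.8
```

```bash
python3 - <<'E'
from h import *
rel([633.4,183.3,124],164.5)
print(r.sense()["wrist_torque"])
s=cam("wrist"); cv2.imwrite("pics/w11.png",s["image"])
E
```

```text
t 10.25 tcp [632.8411 185.1947 123.8925] rot [-179.5053    0.0203  161.8415] local [-35.292    3.1789 123.8925] F [-0.2378  0.172   0.3398] gap 15.813035930469205
shift mm [-1.1216 -1.627  -0.0931] turn [-0.0086  0.0002 -0.0464]
[0.2876 0.3782 0.109 ]
```

View pics/w11.png

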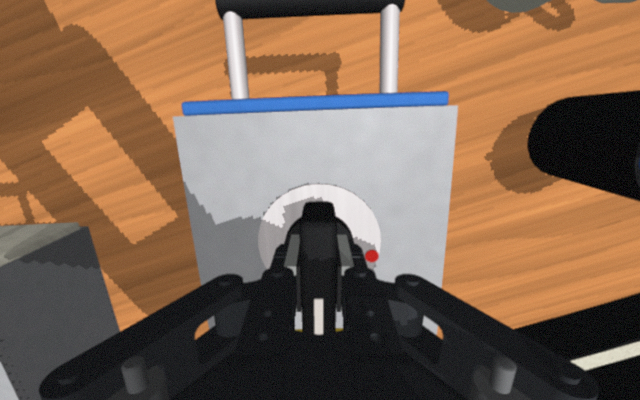

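Emit:
carry_out(increments=[[[0, 0, 0], [0, 0, 0], 0.4], [[0, 0, 0], [0, 0, 0], 0.4], [[0, 0, 0], [0, 0, 0], 0.4], [[0, 0, -0.02], [0, 0, -0.046], 0.4], [[0, 0, -0.03], [0, 0, 0], 0.4], [[0, 0, -0.03], [0, 0, 0], 0.4], [[0.02, 0, -0.02], [0, 0, 0], 0.8], [[0.03, 0, 0], [0, 0, 0], 1], [[0.03, 0, 0], [0, 0, 0], 1], [[0, 0, 0], [0, 0, 0], 1], [[0, 0, 0], [0, 0, 0], 1]])

```text
time: 11.4
tool_pos: [554.6, 206.1, 227.9]
tcp_rot: [-179.5, 0.1, 164.9]
ft_force: [-0.1, -0.3, 0.3]
finger_gap: -0.2
```

```bash
python3 - <<'E'
from h import *
rel(W([-166+7+20.5,4,200]),164.5)
s=cam("wrist"); cv2.imwrite("pics/w12.png",s["image"])
s=cam("top"); crop(s,220,125,310,245,5,"pics/t12.png")
E
```

```text
t 11.4 tcp [554.5864 206.1132 227.8871] rot [-179.4882    0.1424  164.9166] local [-116.2908    2.424   227.8871] F [-0.0546 -0.2681  0.309 ] gap -0.1605308000138681
shift mm [22.2664  1.9859 27.8152] turn [-0.0089  0.0025  0.0073]
```

View pics/w12.png

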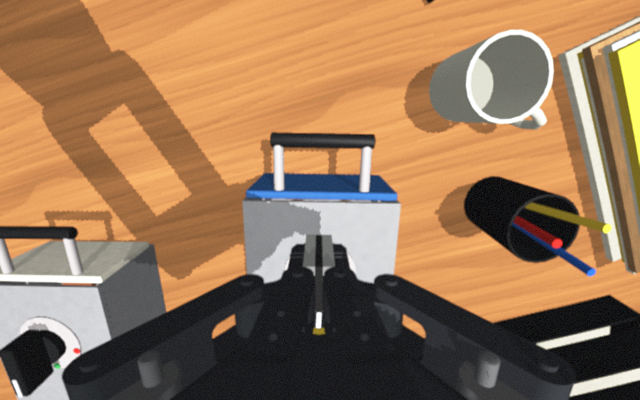

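View pics/t12.png

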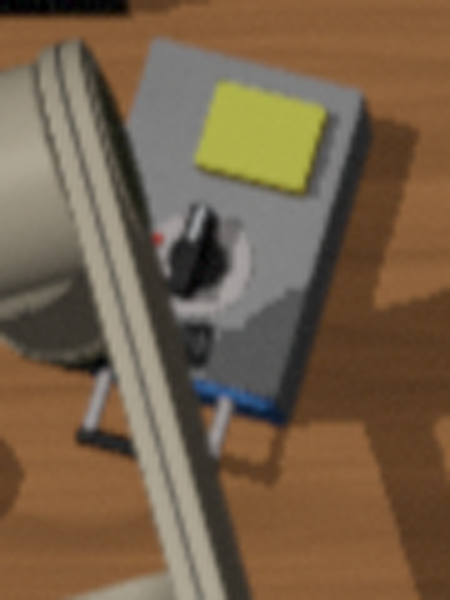

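```bash
python3 - <<'E'
from h import *
s=cam("wrist"); im=s["image"]; cv2.imwrite("pics/w13.png",cv2.resize(im[120:260,230:410],None,fx=4,fy=4,interpolation=cv2.INTER_CUBIC))
for p in((272,134),(374,136),(272,146),(374,147)): print("bar",L(onz(s,*p,97)))
for p in((278,189),(366,190)): print("post root",L(onz(s,*p,94)))
E
```

```text
bar [-169.8051  -42.7564   97.    ]
bar [-168.6197   52.2215   97.    ]
bar [-158.7349  -43.1598   97.    ]
bar [-158.4783   52.7978   97.    ]
post root [-116.3162  -39.278    94.    ]
post root [-116.0075   47.8686   94.    ]
```

View pics/w13.png

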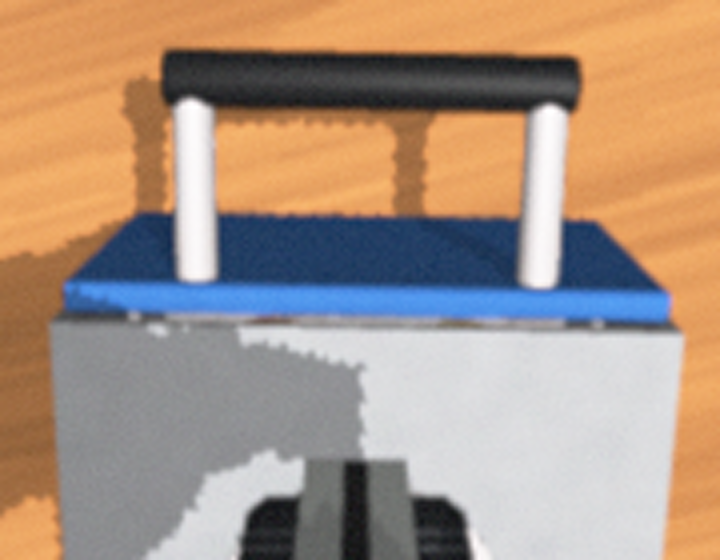

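Emit:
carry_out(increments=[[[0.011, 0.001, 0], [-0.009, 0.002, 0.007], 1], [[0.011, 0.001, 0], [0, 0, 0], 1], [[0, 0, 0.03], [0, 0, 0], 1], [[0, 0, 0.03], [0, 0, 0], 1], [[0, 0, 0.03], [0, 0, 0], 1], [[0, 0, 0], [0, 0, 0], 1]])

```text
time: 12.15
tool_pos: [532.8, 214.4, 135.2]
tcp_rot: [179.9, 0.0, 164.3]
ft_force: [-1.0, 0.0, -1.3]
finger_gap: -0.0
```

```bash
python3 - <<'E'
from h import *
rel(W([-138,4,80]),164.5)
s=cam("wrist"); cv2.imwrite("pics/w14.png",s["image"][100:])
E
```

```text
t 12.15 tcp [532.8428 214.4176 135.1904] rot [179.9004   0.0092 164.2969] local [-139.4629    4.6156  135.1904] F [-0.9697  0.003  -1.3017] gap -0.02109751652615189
shift mm [-1.4562 -0.7064 55.1895] turn [ 0.0017  0.0002 -0.0035]
```

View pics/w14.png

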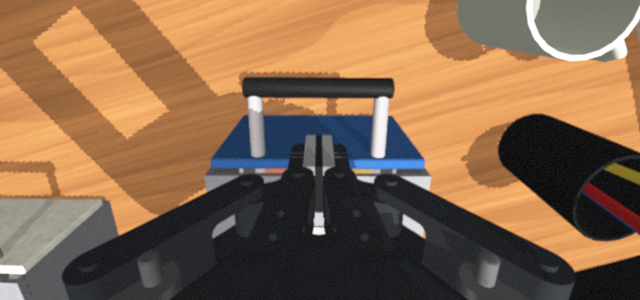

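Emit:
carry_out(increments=[[[-0.001, -0.001, 0.015], [0, 0, 0], 1], [[0, 0, 0.015], [0, 0, 0], 1], [[0, 0, 0.015], [0, 0, 0], 1], [[0, 0, 0.01], [0, 0, 0], 1], [[0, 0, 0], [0, 0, 0], 1]])

```text
time: 12.7
tool_pos: [538.2, 214.8, 83.8]
tcp_rot: [179.6, 0.5, 164.3]
ft_force: [0.3, 0.2, 0.4]
finger_gap: 0.2
```

```bash
python3 - <<'E'
from h import *
rel(W([-148,4,80]),164.5); print(-r.sense()["ft_force"]@e)
s=cam("wrist"); cv2.imwrite("pics/w15.png",s["image"][100:])
E
```

```text
t 12.7 tcp [538.2195 214.8303  83.8498] rot [179.5615   0.5242 164.289 ] local [-134.392     6.4502   83.8498] F [0.3203 0.2422 0.4318] gap 0.22522302677511868
shift mm [13.6336 -2.5287  3.706 ] turn [ 0.0076  0.0092 -0.0036]
-0.24390280655223387
```

View pics/w15.png

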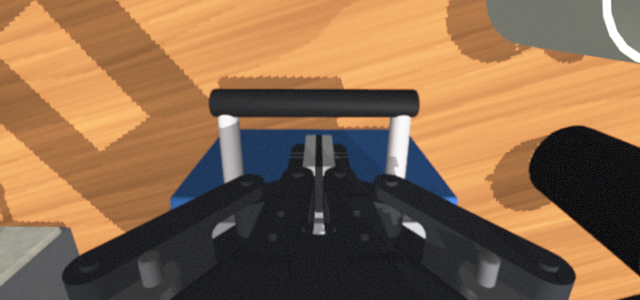

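Emit:
carry_out(increments=[[[0.004, -0.002, 0.003], [0.008, 0.009, -0.004], 1], [[0.004, 0, 0], [0, 0, 0], 1], [[0.003, 0, 0], [0, 0, 0], 1], [[0, 0, 0], [0, 0, 0], 1]])

```text
time: 13.15
tool_pos: [527.6, 216.4, 83.0]
tcp_rot: [180.0, 0.1, 164.5]
ft_force: [0.0, -0.9, 0.2]
finger_gap: -0.2
```

```bash
cat > q.py <<'E'
from h import *
rel(W([-148,4,80]),164.5); s=r.sense()
print("F along e",s["ft_force"]@e,"lat",s["ft_force"]@n)
E
python3 q.py
```

```text
t 13.15 tcp [527.588  216.4153  82.9916] rot [179.9689   0.1038 164.5327] local [-145.0604    5.1364   82.9916] F [ 0.0479 -0.8516  0.2133] gap -0.1881314684752989
shift mm [ 2.9457 -1.1363  2.9857] turn [0.0005 0.0018 0.0006]
F along e 0.2737367934781342 lat -0.8078371722439387
```

Emit:
carry_out(increments=[[[0.002, -0.001, 0.003], [0, 0, 0], 1], [[0.002, 0, 0], [0, 0, 0], 1], [[0, 0, 0], [0, 0, 0], 1]])

```text
time: 13.45
tool_pos: [523.7, 216.8, 80.7]
tcp_rot: [179.9, 0.2, 164.5]
ft_force: [0.0, 0.6, 0.3]
finger_gap: -0.4
```

```bash
python3 q.py
```

```text
t 13.45 tcp [523.7279 216.8265  80.7358] rot [179.909    0.206  164.5487] local [-148.89      4.5011   80.7358] F [0.003  0.5552 0.2928] gap -0.3984758188231997
shift mm [-0.8869 -0.503   0.7382] turn [0.0016 0.0036 0.0009]
F along e -0.1455035938404332 lat 0.5358054466625246
```

Emit:
carry_out(increments=[[[0.002, 0, 0], [0, 0, 0], 1], [[0.002, 0, 0], [0, 0, 0], 1], [[0.0, 0, 0], [0, 0, 0], 1]])

```text
time: 13.75
tool_pos: [520.6, 217.7, 80.9]
tcp_rot: [179.9, 0.3, 164.5]
ft_force: [2.9, -1.0, -2.2]
finger_gap: 0.0
```

```bash
python3 q.py
```

```text
t 13.75 tcp [520.5982 217.6503  80.9202] rot [179.8863   0.3336 164.5308] local [-152.1261    4.4586   80.9202] F [ 2.87   -0.9966 -2.1771] gap 0.030729431820835807
shift mm [-4.1204 -0.4626  0.9433] turn [0.002  0.0058 0.0005]
F along e 3.0319588609967387 lat -0.1934218412058229
```

Emit:
carry_out(increments=[[[0.002, 0, 0], [0, 0, 0], 1], [[0.002, 0, 0], [0, 0, 0], 1], [[0.0, 0, 0], [0, 0, 0], 1]])

```text
time: 14.05
tool_pos: [518.7, 218.1, 81.1]
tcp_rot: [179.8, 0.6, 164.5]
ft_force: [5.1, -2.3, -4.5]
finger_gap: 0.3
```

```bash
python3 q.py
```

```text
t 14.05 tcp [518.6529 218.1435  81.0845] rot [179.845    0.5892 164.4973] local [-154.1324    4.4139   81.0845] F [ 5.0939 -2.2603 -4.5347] gap 0.30716467630102995
shift mm [-6.121  -0.4168  1.1464] turn [ 0.0027  0.0103 -0.    ]
F along e 5.512686582485958 lat -0.8167988388211304
```

Emit:
carry_out(increments=[[[0.002, 0, 0], [0, 0.01, 0], 1], [[0.002, 0, 0], [0, 0, 0], 1], [[0.002, 0, 0], [0, 0, 0], 1], [[0.0, 0, 0], [0, 0, 0], 1]])

```text
time: 14.45
tool_pos: [517.4, 218.3, 81.5]
tcp_rot: [179.8, 0.6, 164.4]
ft_force: [7.2, -0.9, -4.4]
finger_gap: -0.0
```

```bash
python3 q.py
```

```text
t 14.45 tcp [517.4418 218.3426  81.5269] rot [179.7533   0.5736 164.4261] local [-155.3526    4.2821   81.5269] F [ 7.1685 -0.9291 -4.4438] gap -0.010261096897136815
shift mm [-7.3373 -0.2795  1.5992] turn [ 0.0043  0.01   -0.0013]
F along e 7.156104124228357 lat 1.0203999947192455
```

Emit:
carry_out(increments=[[[0.003, 0, 0], [0, 0.01, 0], 1], [[0.003, 0, 0], [0, 0, 0], 1], [[0.003, 0, 0], [0, 0, 0], 1]])

```text
time: 14.75
tool_pos: [514.0, 219.2, 82.0]
tcp_rot: [179.6, 0.6, 164.3]
ft_force: [14.1, -2.7, -10.2]
finger_gap: 0.2
```

```bash
python3 q.py
```

```text
t 14.75 tcp [514.0071 219.2203  82.0162] rot [179.644    0.6189 164.3442] local [-158.897     4.2101   82.0162] F [ 14.0637  -2.7012 -10.1895] gap 0.15173892696146932
shift mm [-10.8751  -0.1937   2.1326] turn [ 0.0062  0.0108 -0.0027]
F along e 14.274060891958754 lat 1.155373079260351
```

Emit:
carry_out(increments=[[[0.001, 0, 0], [0, 0, 0], 1], [[0.001, 0, 0], [0, 0, 0], 1], [[0.001, 0, 0], [0, 0, 0], 1]])

```text
time: 15.05
tool_pos: [516.0, 218.5, 82.6]
tcp_rot: [179.5, 1.2, 164.3]
ft_force: [9.9, -1.3, -6.5]
finger_gap: 0.2
```

```bash
python3 q.py
```

```text
t 15.05 tcp [515.9978 218.4702  82.6323] rot [179.5464   1.2203 164.2619] local [-156.7782    4.0192   82.6323] F [ 9.9367 -1.3354 -6.4895] gap 0.15831233900560593
shift mm [-8.7202 -0.005   2.8187] turn [ 0.0079  0.0213 -0.0041]
F along e 9.932161196620243 lat 1.3686084375958545
```

Emit:
carry_out(increments=[[[0.002, 0, 0.0005], [0.002, 0.005, 0], 1], [[0.002, 0, 0.0005], [0.002, 0.005, 0], 1], [[0.002, 0, 0], [0, 0.005, 0], 1], [[0.002, 0, 0], [0, 0.005, 0], 1], [[0.002, 0, 0], [0, 0.005, 0], 1]])

```text
time: 15.55
tool_pos: [515.4, 218.4, 83.3]
tcp_rot: [179.6, 0.9, 164.1]
ft_force: [12.2, -2.7, -8.3]
finger_gap: 0.0
```

```bash
python3 q.py
```

```text
t 15.55 tcp [515.3899 218.4331  83.2949] rot [179.6038   0.852  164.1363] local [-157.3541    3.821    83.2949] F [12.1644 -2.7007 -8.2622] gap 0.03172571575447415
shift mm [-9.3028  0.2146  3.4352] turn [ 0.0069  0.0149 -0.0063]
F along e 12.443692261717965 lat 0.64827278728135
```

Steady at 12.4 N; hold with the same bias for over two more seconds, in checked pieces.

Emit:
carry_out(increments=[[[0.002, 0, 0.0005], [0, 0.005, 0], 1], [[0.002, 0, 0.0005], [0, 0.005, 0], 1], [[0.002, 0, 0.0005], [0, 0.005, 0], 1], [[0.002, 0, 0.0005], [0, 0.005, 0], 1], [[0.002, 0, 0.0005], [0, 0.005, 0], 1], [[0.002, 0, 0.0005], [0, 0.005, 0], 1], [[0.002, 0, 0.0005], [0, 0.005, 0], 1], [[0.002, 0, 0.0005], [0, 0.005, 0], 1]])

```text
time: 16.35
tool_pos: [515.3, 218.5, 83.2]
tcp_rot: [179.3, 0.3, 163.9]
ft_force: [10.8, -3.3, -5.2]
finger_gap: -0.4
```

```bash
python3 q.py
```

```text
t 16.35 tcp [515.3224 218.4801  83.201 ] rot [179.2611   0.3273 163.9182] local [-157.4317    3.8483   83.201 ] F [10.7706 -3.2578 -5.2379] gap -0.3885284838962891
shift mm [-9.4112  0.2055  3.2577] turn [ 0.0129  0.0058 -0.0101]
F along e 11.249490772335538 lat -0.2609889437219517
```

Emit:
carry_out(increments=[[[0.0022, 0, 0.0005], [0.003, 0.003, 0], 1], [[0.0022, 0, 0.0005], [0.003, 0.003, 0], 1], [[0.0022, 0, 0.0005], [0.003, 0.003, 0], 1], [[0.0022, 0, 0.0005], [0.003, 0.003, 0], 1], [[0.0022, 0, 0.0005], [0.003, 0.003, 0], 1], [[0.0022, 0, 0.0005], [0.003, 0.003, 0], 1], [[0.0022, 0, 0.0005], [0.003, 0.003, 0], 1], [[0.0022, 0, 0.0005], [0.003, 0.003, 0], 1]])

```text
time: 17.15
tool_pos: [515.1, 218.3, 83.3]
tcp_rot: [-179.7, 0.9, 163.7]
ft_force: [11.7, -4.2, -5.2]
finger_gap: -0.1
```

```bash
python3 q.py
```

```text
t 17.15 tcp [515.1395 218.2593  83.2992] rot [-179.669     0.9179  163.6598] local [-157.549     3.5866   83.2992] F [11.7426 -4.1887 -5.208 ] gap -0.05629297060951965
shift mm [-9.4878  0.5733  3.4484] turn [-0.0059  0.016  -0.0147]
F along e 12.434923207651151 lat -0.8982796325956399
```

Emit:
carry_out(increments=[[[0.0021, 0, 0.0005], [0, 0.004, 0], 1], [[0.0021, 0, 0.0005], [0, 0.004, 0], 1], [[0.0021, 0, 0.0005], [0, 0.004, 0], 1], [[0.0021, 0, 0.0005], [0, 0.004, 0], 1], [[0.0021, 0, 0.0005], [0, 0.004, 0], 1], [[0.0021, 0, 0.0005], [0, 0.004, 0], 1], [[0.0021, 0, 0.0005], [0, 0.004, 0], 1], [[0.0021, 0, 0.0005], [0, 0.004, 0], 1]])

```text
time: 17.95
tool_pos: [515.2, 218.3, 83.3]
tcp_rot: [180.0, 1.0, 163.4]
ft_force: [10.6, -3.4, -5.9]
finger_gap: -0.3
```

```bash
python3 q.py
python3 - <<'E'
from h import *
s=cam("wrist"); cv2.imwrite("pics/w16.png",s["image"][100:])
E
```

```text
t 17.95 tcp [515.1501 218.2922  83.3238] rot [179.9766   0.9675 163.4269] local [-157.5475    3.6212   83.3238] F [10.592  -3.3583 -5.8707] gap -0.33137492627454784
shift mm [-9.4813  0.5561  3.4846] turn [ 0.0003  0.0169 -0.0187]
F along e 11.104208848756961 lat -0.4055438878597912
```

View pics/w16.png

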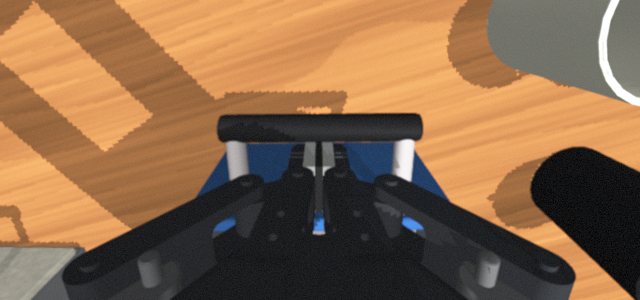

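Emit:
carry_out(increments=[[[0, 0, 0], [0, 0.01, -0.015], 1], [[-0.001, 0, 0], [0, 0, 0], 1], [[-0.002, 0, 0], [0, 0, 0], 1], [[-0.002, 0, 0], [0, 0, 0], 1], [[-0.002, 0, 0], [0, 0, 0], 1], [[-0.002, 0, 0], [0, 0, 0], 1], [[-0.002, 0, 0], [0, 0, 0], 1], [[-0.002, 0, 0], [0, 0, 0], 1], [[-0.001, 0, 0], [0, 0, 0], 1]])

```text
time: 18.9
tool_pos: [530.5, 213.9, 83.6]
tcp_rot: [180.0, 0.5, 164.3]
ft_force: [0.3, 0.7, 0.3]
finger_gap: -0.3
```

```bash
python3 q.py
```

```text
t 18.9 tcp [530.4971 213.8958  83.646 ] rot [179.9593   0.4971 164.2881] local [-141.5838    3.486    83.646 ] F [0.2613 0.6548 0.2852] gap -0.3405754021523615
shift mm [6.4495 0.4877 3.5906] turn [ 0.0007  0.0087 -0.0037]
F along e 0.07680801002892297 lat 0.700785292830475
```

Emit:
carry_out(increments=[[[-0.003, 0, 0], [0, 0, 0], 1], [[0, 0, -0.02], [0, 0, 0], 1], [[0, 0, -0.03], [0, 0, 0], 1], [[0, 0, -0.03], [0, 0, 0], 1], [[0, 0, -0.03], [0, 0, 0], 1], [[0, 0, -0.03], [0, 0, 0], 1], [[0.03, 0, 0], [0, 0, 0], 1], [[0.03, 0, 0], [0, 0, 0], 1], [[0.03, 0, 0], [0, 0, 0], 1], [[0, 0, 0], [0, 0, 0], 1], [[0, 0, 0], [0, 0, 0], 1]])

```text
time: 20.0
tool_pos: [444.4, 237.6, 229.2]
tcp_rot: [179.9, 0.5, 164.2]
ft_force: [0.7, -0.7, 1.0]
finger_gap: -0.3
```

```bash
python3 q.py
python3 - <<'E'
from h import *
s=cam("wrist"); cv2.imwrite("pics/w17.png",s["image"])
for p in ():pass
s=cam("top"); cv2.imwrite("pics/t17.png",s["image"]);crop(s,220,125,310,245,5,"pics/t18.png")
E
```

```text
t 20.0 tcp [444.3534 237.621  229.1583] rot [179.923    0.49   164.2147] local [-230.9348    3.3273  229.1583] F [ 0.6676 -0.7458  1.0084] gap -0.2575868533082808
shift mm [-81.6518   0.8842 149.8634] turn [ 0.0013  0.0086 -0.005 ]
F along e 0.8426824780803329 lat -0.5402901551671582
```

View pics/w17.png

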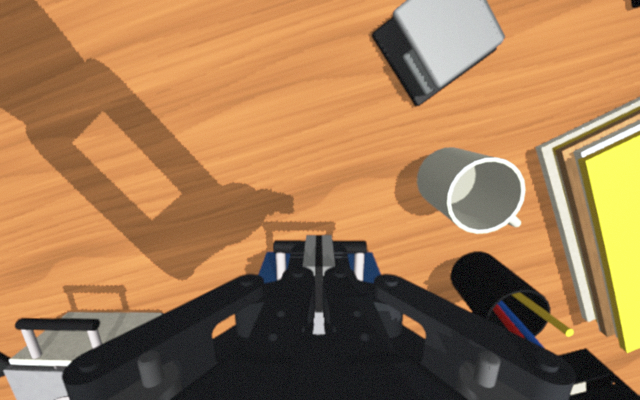

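View pics/t17.png

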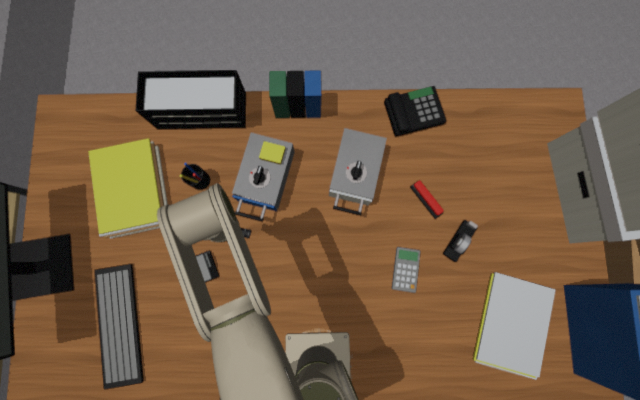

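View pics/t18.png

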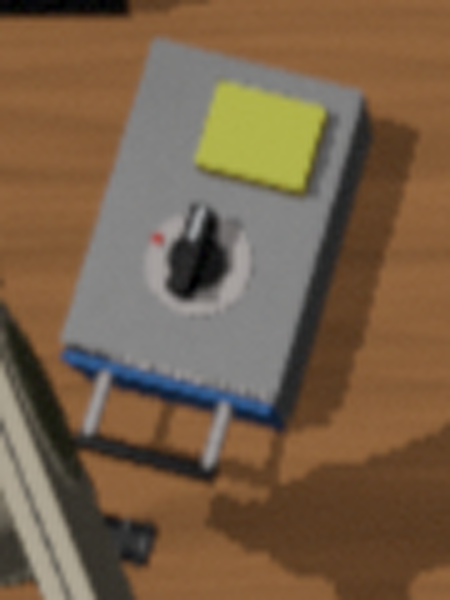

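```bash
python3 - <<'E'
import cv2,numpy as np
a=cv2.imread("pics/t5.png");b=cv2.imread("pics/t18.png")
t=a[395:480,190:240]  # right post + bar end
for n in(a,b):
    m=cv2.matchTemplate(n[375:500,170:260],t,cv2.TM_CCOEFF_NORMED); print(cv2.minMaxLoc(m)[1::2])
E
```

```text
(1.0, (20, 20))
(0.9904555082321167, (19, 25))
```

```bash
python3 -c "
from bench import r
print(r.sense()['qd']);print(r.hand_in())"
```

```text
[-0.56013222  0.8403094  -0.29940833 -0.03148423 -0.2392509  -0.0261395 ]
the job is handed in; nothing more can be done
None
```

I pushed the blue drawer shut, turned its knob to the green mark, proved the lock, let go and handed the job in at about 20 s of the 64 s allowed.

- **Shutting:** I pushed on the handle until the drawer stopped moving. At 21 N it moved no further.
- **Locking:** The gripper turned the knob to about 1.35 rad, with 1.30 being locked. The later top-camera view shows the white line pointing at the green mark.
- **Pull test:** A closed finger behind the handle bar pulled straight out. Readings over about 2.9 s were 9.9 to 12.4 N along the pull, including about 1 N of drawer friction. The highest single reading was 14.3 N, just before the steady hold. I read the force only between moves, so there is no continuous record.
- **Final state:** After easing off, the finger came out with no contact force, and the tool was raised clear. The top view puts the drawer about 3.5 mm out, within its free play and under the 7 mm limit. The white-fronted drawer and most other items look unmoved. The mug and punch are behind the arm in the top view but look in place in the wrist view.

Two things did not go quite as planned. The first grip on the knob rode up too high, so I released it and gripped again lower before turning. During pushing and pulling the tool also drifted upward and needed small corrections, with 5 to 10 N of vertical force on the handle during the pull.

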